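Turn over the scale's pan against the pastry board's back and weigh the jar

ROBOT

A 7-joint arm with a two-finger parallel gripper is mounted at the origin on a cart in front of the work surface, level with it; the furniture and walls round the work are solid. World frame = base frame: x ahead of the robot, y to its left, z up, the work surface at z = 0. Lengths are in mm, angles in rad, forces in N, time in s.
With the tool pointing down it reaches from about 350 to 775 mm from the base axis. Payload 3.1 kg.
Tool frame: the origin (TCP) lies at the very end of the fingers, on their centre line; the grasp point (between the pads) lies 19 mm behind it (pinch_z is the distance from the TCP to the grasp point, in mm); z points along the fingers, y is the line along which they close (so a half turn about z gives the same grasp; the last joint's range is limited). The gripper opens to 85 mm and grips with 20 to 120 N. Pads are 22 mm wide; open, the fingers measure 114 mm over their backs; the gripper's body (76 mm by 85 mm) begins 54 mm behind the grasp point. The pads swing forward as they close: fully open they stand 13 mm farther back than shut.
Start: joints at [1.081, 0.311, 0.014, 1.512, -0.004, 1.319, -0.027], TCP at [238.174, -495.772, 231.304] pointing down, gripper open.
Joint ranges: [-2.7, 2.7], [-0.3, 1.91], [-1.27, 1.3], [0.12, 2.57], [-1.44, 4.58], [0.2, 2.03], [-3.05, 3.05]. Speed limits (rad/s): [2.79, 2.79, 3.14, 3.14, 3.14, 3.14, 3.14].

INTERFACE

Orientations are given as a unit quaternion [x, y, z, w].
In Python, from station import * gives the robot as it stands. The module is installed in compiled form; this text tells all that it offers.
- The arm moves only by the tool jog_arm, never from a script. Its argument "plan" is a list of rows, each an object with "offset": the shift along the tool's x, y, z in units of 0.4 m (1.0 is 0.4 m), a list of three; "turn": the turn, a rotation vector about the tool's x, y, z in units of 180 degrees (1.0 is 180 degrees), a list of three; "grip": the opening, from 0 (shut) to 1 (fully open). In form: [{"offset": [tx, ty, tz], "turn": [wx, wy, wz], "grip": grip}, ...]. A call has 1 to 20 rows; each row shifts and turns the commanded pose from where the row before left it, along the tool's axes as they then stand; what a row does not reach is not made up. A row lasts 1/12 s, in which the tool goes at most 41.7 mm and 7.16 degrees, less where a joint would pass 70% of its speed; a pose out of reach is approached as far as the arm can. A call with a number of a shift or a turn outside -1 to 1 is refused whole. A call with a gripper value outside its range is refused whole. The fingers move at their own pace and stop on an object; the grip force is fixed at half the most. Time passes only in rows, so rows that do not move let the fingers close. It gives the time, the measured TCP pose, the force, the opening and the grip force at its end, in the units of the state.
- observe(): the state, without advancing time (a new reading comes with each control period).
- snapshot(name): name is "scene" or "top" or "wrist"; returns a dict with "pixels" (420x560x3 uint8, blue, green, red), "fx", "fy", "cx", "cy" (pixels), "view" (4x4, takes a point from world to camera coordinates); the wrist camera has in their place "hand_eye" (4x4, takes a point from camera to tool coordinates, whose origin is the TCP and whose axes are the flange's). Camera axes: x right, y up, looking along -z (the intrinsics and any distortion apply to the point x, -y, -z); pixel columns grow to the right and rows downward; lengths in mm; the calibration is good to about 2 mm. The wrist camera is an equidistant fisheye: a pixel r from the principal point sees the ray r / f radians off the axis. A picture is of the moment at which its call begins: read the wrist's pose just before it. There is no depth.
- close_job(): hands the job in; it is judged then, once.
Trained networks look in the newest picture that a camera, given by its name, has taken for a name from the list of things; names that differ only in an ending like _2 or _b are one class to them, and where a whole thing is asked for, a point or a joint stands for the part that bears it (a point fixed in the world has none). Each returns a list of dicts, best first, with "conf" (0 to 1); they miss things now and then, are a little off and sometimes report something else, mostly with a low value. They report only what shows in the picture. A call takes as long as a camera call. They do not tell look-alikes from the thing itself.
- spot_in(camera, name): "uv" ([column, row] in pixels, amid what is visible of it).
- silhouettes(camera, name): "region" (420x560 bool, what is visible of it) and "uv" ([column, row] in pixels, amid what is visible of it).
The state is a dict: "time": time; "joints": joint angles; "qd": joint speeds; "joint_efforts": joint torques, N m; "tool_pos": TCP position; "tcp_rot": TCP orientation; "force": force on the tool from outside, world axes, zero at the start; "ft_torque": the same for the moment, N m; "finger_gap": finger opening in mm; "grip_force": force on a finger pad.
Only numpy, scipy, OpenCV 4.12 (cv2) and the standard library are available. Lean on these libraries where they do the work, as an engineer would, in place of code of your own. Each camera call takes 0.05 s, during which the arm holds its last target. There are 200 camera calls.

TASK

The kitchen scale's pan was left upside down on the pastry board with a jar standing on it. Stand the jar aside, tip the pan over by pushing it up against the board's raised back so that it lies right way up on the board, then seat the pan squarely on the scale's carrier and stand the jar upright in it to weigh it. Leave the other things where they are.

Things in the scene. Friction and masses are not known exactly. Their poses are not given: they have to be found in the camera images.
- pan: Scale's weighing pan: shallow smooth white plastic tray, 110 (x) x 150 (y) x 20 mm, about 0.18 kg, walls 8 mm, floor 5 mm thick. Starts upside down, mouth to the board. Origin: centre of the rim plane; z points from the rim to the outer bottom (20 mm), so up at the start, down when right way up. Too wide to span; right way up, a wall can be pinched from above.
- pan_mid (a point): Centre of the pan, 10 mm from the rim plane and 10 mm from the outer bottom; same axes as the pan. On the outer bottom two ribs, 84 mm long (x), 6 mm wide, 4 mm high, run at y = -53 and +53 mm. Right way up the pan stands on them, its rim 24 mm above the surface. Inside it measures 94 x 134 x 15 mm.
- jar_mid (a point): Centre of the jar, 47 mm above its foot: round jar with a black lid, 64 mm diameter, 94 mm high, about 0.33 kg. It starts upright on the upturned pan, between the ribs. z is its upward axis.
- pastry_board: Bare-wood (not slippery) pastry board, fixed, 360 (x, depth) x 320 (y, width) x 18 mm; its top is 18 mm above the worktop. Origin: centre of its underside; x points to its raised back. A rolling pin lies along its front edge. The worktop right (-y) of its back corner, behind the sink, is free out to 150 mm from the board and takes the jar.
- upstand: The board's raised back: fixed, slippery sheet steel, 320 mm wide (y). Origin: mid-width, on the board's top; x points away from the robot, z up. Its front is a hollow curve: level with the board at x = -16 mm, 12 mm high at -4, 42 at +13, top edge 60 at +22. The pan's far edge rides up it when its near side is pushed low and straight at it.
- upstand_edge (a point): Middle of the upstand's rounded top edge, 60 mm above the board, 22 mm behind the upstand's origin; same axes. The pan, pushed right in, leans here at 55 degrees or more with its top 30 mm higher; pulled back by that top from behind (or by itself, if pushed in very far) it falls over on to its bottom. 45 mm behind the edge are free.
- carrier_top (a point): Centre of the top of the scale's carrier, a level plate 90 (x) x 88 (y) x 6 mm, 94 mm above the worktop when empty; z up, x to the scale's rear. The pan's bottom rests on it, one rib on each side (6 mm play each way in y). The fixed scale, left of the board, is a white housing 150 wide, 160 deep and 72 mm high, its dial facing the robot.
- carrier (a joint): How far the scale's carrier has sunk on its spring: 0 empty, about 16 mm per kg, 14 mm at most (m). The dial's pointer follows it.
- small_jar: Bystander: jar with a white lid, 58 x 62 x 99 mm, behind the board; origin under its centre.
- tall_tin: Bystander: food tin, 76 mm diameter, 110 mm high, behind the scale; origin under its centre.
- spice_jar: Bystander: slim spice jar, 41 mm diameter, 105 mm high, between the board's left back corner and the tin; origin under its centre.
There are look-alikes about, which are no part of the job. What is shaped like the part that bears jar_mid but blue or turquoise is not meant.

How it is judged (in metres and radians):
On the way, in this order (a step that is already met when the one before it is completed fails the run):
1. the jar stands upright beside the pan, on the board or the worktop (height (world z) of jar_mid between 0.035 and 0.074 m and angle between jar_mid's own z axis and vertical below 0.15 rad and horizontal distance between jar_mid and pan_mid above 0.08 m), for 0.3 s.
2. the pan is raised on edge against the board's raised back (angle between pan_mid's own z axis and vertical between 0.6 and 1.7 rad and contact force between pan and upstand above 0.05 N), for 0.1 s.
3. the pan lies right way up on the board (angle between pan_mid's own z axis and vertical above 3.04 rad and height (world z) of pan_mid below 0.04 m and contact force between pan and pastry_board above 0.2 N), for 0.2 s.
4. the pan sits squarely on the scale's carrier (angle between pan_mid's own z axis and vertical above 3.1 rad and angle between the x axis of pan_mid and the x axis of carrier_top, either way round below 0.15 rad and x of pan_mid in the frame of carrier_top between -0.018 and 0.018 m and y of pan_mid in the frame of carrier_top between -0.009 and 0.009 m and z of pan_mid in the frame of carrier_top between 0.007 and 0.012 m), for 0.3 s.
At the end, for the whole second after the job is handed in: Pan right way up and level (2.5 degrees) on the carrier, ribs either side of the plate (centred within 18 mm front to back, 9 mm sideways, square within 8 degrees); jar upright (4.5 degrees) on the pan's floor, within 40 mm of its centre; carrier sunk over 5 mm and at rest (all of step 4 and angle between jar_mid's own z axis and vertical below 0.08 rad and horizontal distance between jar_mid and pan_mid below 0.04 m and z of jar_mid in the frame of carrier_top between 0.045 and 0.058 m and value of joint carrier above 0.005 m and velocity of joint carrier between -0.01 and 0.01 m/s); the robot touches nothing.
It fails at once if the jar is tipped over (angle between jar_mid's own z axis and vertical above 0.7 rad).
It fails at once if the pan falls off the worktop (height (world z) of pan_mid below -0.02 m).
It fails at once if another thing is pushed away (distance of any of small_jar, tall_tin, spice_jar from where it was at the start of the episode above 0.03 m).
It also fails if it takes over 72 s, if anything falls off the work surface, if the arm or the gripper's body presses on something with over 40 N, if the wrist force passes 120 N, or if a joint passes its speed limit or range.

## Working session

There is one attempt and no reset: what is moved stays moved. The work goes in short steps, Python scripts to look and compute and a tool call to move; the robot and the scene stay as the last step left them, time stands still between calls to the robot, and variables do not carry over. Pictures are saved under pics/ and viewed, at most 10 in all, crops included, and the job is handed in when it is done.

Besides the shell and the picture viewer there is one more tool, called after "Request:" as a command line: name --argument value ..., lists and objects as JSON in quotes. jog_arm: Moves the arm, as the interface text tells. Shifts and turns lie within -1 to 1; 1 stands for 0.4 m of shift or 180 degrees of turn. Its arguments: {"type":"object","properties":{"plan":{"type":"array","items":{"type":"object","properties":{"offset":{"type":"array","items":{"type":"number"}},"turn":{"type":"array","items":{"type":"number"}},"grip":{"type":"number"}}}}},"required":["plan"]}

```bash
mkdir -p pics; ls; python3 - <<'E'
from station import *
import cv2, numpy as np
s=observe(); print({k:np.round(v,3).tolist() for k,v in s.items()})
for c in ["scene","top"]:
    d=snapshot(c); cv2.imwrite(f"pics/{c}0.png",d["pixels"]); print(c,d["fx"],d["fy"],d["cx"],d["cy"],np.round(d["view"],4).tolist(),[k for k in d])
    for n in ["pan","jar_mid","pastry_board","upstand","carrier","small_jar","tall_tin","spice_jar"]:
        print(n,[(np.round(r["uv"]).tolist(),round(r["conf"],2)) for r in spot_in(c,n)][:4])
E
```

```text
pics
{'time': 0.0, 'joints': [1.081, 0.312, 0.014, 1.513, -0.004, 1.319, -0.027], 'qd': [-0.0, 0.0, 0.001, -0.001, -0.0, -0.001, -0.0], 'joint_efforts': [-0.0, -37.992, 0.145, -23.059, 0.012, 0.014, -0.0], 'tool_pos': [237.848, -495.103, 230.216], 'tcp_rot': [0.975, 0.222, -0.0, -0.001], 'force': [0.854, 0.146, -0.476], 'ft_torque': [0.022, 0.004, -0.047], 'grip_force': 0.0, 'finger_gap': 85.347}
scene 443.64618926747573 443.64618926747573 275.23685336601375 210.75535152500248 [[-0.8099, -0.5865, 0.0099, 464.2823], [0.4423, -0.5995, 0.6671, -293.7959], [-0.3853, 0.5447, 0.7449, -1205.3874], [0.0, 0.0, 0.0, 1.0]] ['pixels', 'fx', 'fy', 'cx', 'cy', 'view']
pan [([288.0, 234.0], 0.57)]
jar_mid [([291.0, 316.0], 0.96), ([286.0, 144.0], 0.73), ([285.0, 217.0], 0.64)]
pastry_board [([297.0, 249.0], 0.87)]
upstand []
carrier [([212.0, 285.0], 0.72)]
small_jar [([188.0, 220.0], 0.79)]
tall_tin [([168.0, 268.0], 0.65)]
spice_jar [([188.0, 251.0], 0.9)]
top 398.95677172296433 398.95677172296433 278.84628221981245 204.81780418122048 [[-0.0199, -0.9998, -0.003, 71.3447], [0.9901, -0.0202, 0.1388, -547.3045], [-0.1388, -0.0002, 0.9903, -1151.2091], [0.0, 0.0, 0.0, 1.0]] ['pixels', 'fx', 'fy', 'cx', 'cy', 'view']
pan [([293.0, 224.0], 0.76)]
jar_mid [([288.0, 208.0], 0.96), ([205.0, 286.0], 0.68), ([394.0, 142.0], 0.64)]
pastry_board [([289.0, 234.0], 0.57)]
upstand []
carrier [([182.0, 202.0], 0.86), ([291.0, 220.0], 0.23)]
small_jar [([230.0, 133.0], 0.64)]
tall_tin [([234.0, 134.0], 0.63)]
spice_jar [([209.0, 154.0], 0.55)]
```

```bash
python3 - <<'E'
import cv2, numpy as np
t=cv2.imread("pics/top0.png"); s=cv2.imread("pics/scene0.png")
cv2.imwrite("pics/top0c.png",cv2.resize(t[80:380,120:520],None,fx=2,fy=2,interpolation=2))
cv2.imwrite("pics/scene0c.png",cv2.resize(s[90:390,100:500],None,fx=2,fy=2,interpolation=2))
E
```

```text
(no output)
```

View pics/top0c.png

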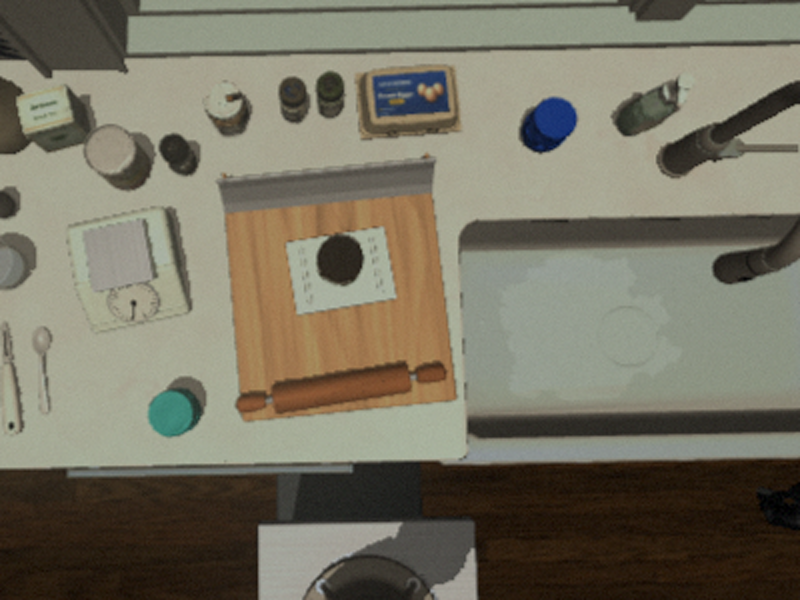

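View pics/scene0c.png

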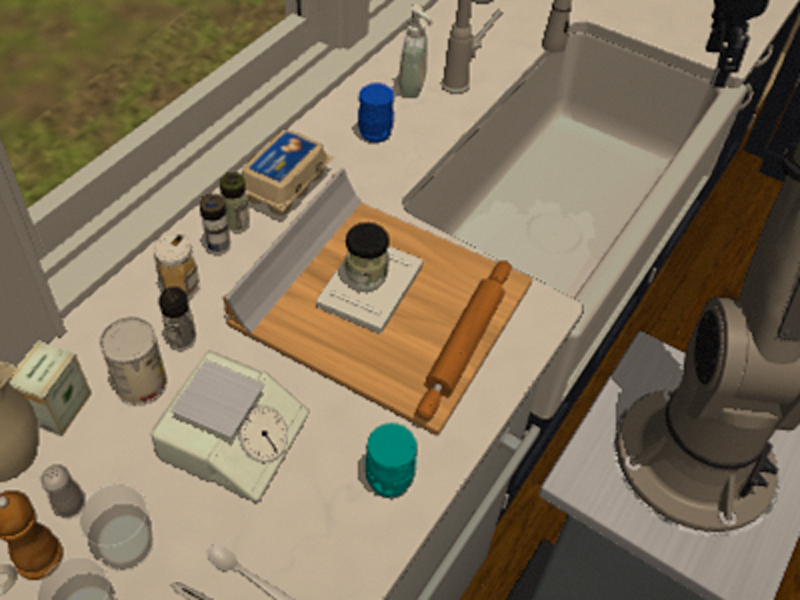

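The top crop shows three jar-shaped things: black lid on the pan at (288,208), turquoise at (205,286) and blue at (394,142). The black-lidded one standing on the white pan is the one meant, and both enlarged crops confirm it. The board's back runs along the top with a yaw of about 6°. The scale sits at left with its carrier at about (180,207).

```bash
cat > h.py <<'E'
from station import *
import cv2, numpy as np
from scipy.spatial.transform import Rotation as R
def cam(name):
    s=observe(); d=snapshot(name); d["name"]=name
    if name=="wrist":
        T=np.eye(4); T[:3,:3]=R.from_quat(s["tcp_rot"]).as_matrix(); T[:3,3]=s["tool_pos"]
        d["c2w"]=T@np.array(d["hand_eye"])
    else: d["c2w"]=np.linalg.inv(d["view"])
    return d
def toplane(d,uv,z):
    uv=np.atleast_2d(np.asarray(uv,float))
    x=(uv[:,0]-d["cx"])/d["fx"]; y=(uv[:,1]-d["cy"])/d["fy"]
    if d["name"]=="wrist":
        r=np.hypot(x,y)+1e-12; ray=np.c_[x/r*np.sin(r),-y/r*np.sin(r),-np.cos(r)]
    else: ray=np.c_[x,-y,-np.ones(len(x))]
    ray=ray@d["c2w"][:3,:3].T; o=d["c2w"][:3,3]
    return o+ray*((z-o[2])/ray[:,2])[:,None]
def topix(d,P):
    P=np.atleast_2d(np.asarray(P,float)); W=np.linalg.inv(d["c2w"])
    c=P@W[:3,:3].T+W[:3,3]; x,y,z=c[:,0],-c[:,1],-c[:,2]
    if d["name"]=="wrist":
        rr=np.hypot(x,y); th=np.arctan2(rr,z); x,y=x/rr*th,y/rr*th
    else: x,y=x/z,y/z
    return np.c_[d["fx"]*x+d["cx"],d["fy"]*y+d["cy"]]
def rect(d,region,z):
    cs,_=cv2.findContours(region.astype(np.uint8),0,1); c=max(cs,key=cv2.contourArea)[:,0]
    w=toplane(d,c,z)[:,:2].astype(np.float32); return cv2.minAreaRect(w)
E
python3 - <<'E'
from h import *
for c in ["top","scene"]:
    d=cam(c)
    for n,z in [("pan",38),("carrier",94),("pastry_board",18),("jar_mid",94+38),("small_jar",99),("tall_tin",110),("spice_jar",105),("upstand",78)]:
        for r in silhouettes(c,n)[:2]:
            a=rect(d,r["region"],z); print(c,n,np.round(r["uv"]),round(r["conf"],2),int(r["region"].sum()),np.round(a[0]),np.round(a[1]),round(a[2],1))
            if c=="top" and n in("pan","carrier","pastry_board","jar_mid"): np.save(f"/tmp/{n}.npy",r["region"]) if not n=="jar_mid" or r["conf"]>.9 else 0
E
```

```text
top pan [291. 222.] 0.86 1369 [519.  28.] [111. 150.] 7.8
top carrier [178. 206.] 0.63 991 [541. 347.] [91. 91.] 11.5
top carrier [283. 173.] 0.3 1894 [636.  46.] [ 57. 311.] 4.1
top pastry_board [288. 236.] 0.71 11313 [499.  35.] [377. 332.] 3.9
top jar_mid [395. 141.] 0.96 548 [ 706. -265.] [63. 83.] 43.8
top jar_mid [288. 207.] 0.76 464 [521.  33.] [60. 66.] 88.8
top small_jar [231. 132.] 0.9 482 [749. 190.] [87. 57.] 25.5
top tall_tin [174. 160.] 0.59 785 [680. 344.] [108.  70.] 44.3
top tall_tin [292. 221.] 0.37 1513 [511.  30.] [110. 145.] 8.9
top spice_jar [208. 154.] 0.77 282 [683. 259.] [67. 41.] 43.7
top upstand [282. 173.] 0.56 1889 [641.  47.] [ 57. 318.] 4.6
scene pan [286. 237.] 0.9 1010 [513.  34.] [114. 160.] 8.9
scene pan [246. 217.] 0.55 1811 [651.  33.] [ 75. 365.] 4.8
scene carrier [213. 286.] 0.62 988 [536. 346.] [90. 88.] 10.4
scene pastry_board [295. 248.] 0.93 9295 [504.  12.] [396. 381.] 4.3
scene pastry_board [189. 250.] 0.27 405 [717. 248.] [ 44. 119.] 54.8
scene jar_mid [285. 146.] 0.96 442 [ 678. -212.] [ 57. 146.] 34.1
scene jar_mid [290. 317.] 0.62 804 [295. 304.] [60. 97.] 33.1
scene small_jar [188. 224.] 0.95 505 [732. 218.] [ 54. 129.] 52.4
scene tall_tin [168. 270.] 0.73 1140 [658. 376.] [ 74. 149.] 57.4
scene spice_jar [189. 251.] 0.89 411 [661. 287.] [ 40. 111.] 52.7
scene upstand [245. 215.] 0.74 1789 [627.  61.] [ 71. 349.] 4.9
```

```bash
cat >> h.py <<'E'
def go(*targets,p=None,yaw=None):
    """print per-leg offsets (units, tool axes; tool pointing down) through targets (x,y,z)"""
    s=observe(); M=R.from_quat(s["tcp_rot"]).as_matrix(); p=np.array(s["tool_pos"] if p is None else p)
    y0=np.degrees(np.arctan2(M[1,0],M[0,0])); print("t",round(s["time"],2),"pos",np.round(p,1),"yaw",round(y0,2),"gap",round(s["finger_gap"],1))
    y=np.radians(y0 if yaw is None else yaw)
    if yaw is not None: print("turn z units",round((y0-yaw)/180,4))
    for t in targets:
        d=np.array(t,float)-p; p=np.array(t,float)
        o=np.array([d[0]*np.cos(y)+d[1]*np.sin(y),d[0]*np.sin(y)-d[1]*np.cos(y),-d[2]])/400
        print(t,"units",np.round(o,4),"min rows",round(np.linalg.norm(d)/41.7,1))
E
python3 - <<'E'
from h import *
d=cam("top")
print("sink back",toplane(d,[[360,190],[400,189]],0).round()[:,:2].tolist(), "blue base", toplane(d,[[392,150]],0).round()[:,:2].tolist())
go((450,20,300),yaw=4.3)
E
```

```text
sink back [[595.0, -192.0], [596.0, -315.0]] blue base [[720.0, -298.0]]
t 1.85 pos [ 238.1 -495.8  231.3] yaw 25.66 gap 85.1
turn z units 0.1187
(450, 20, 300) units [ 0.6248 -1.2461 -0.1718] min rows 13.5
```

Request:
jog_arm --plan '[{"offset": [0, 0, -0.057], "turn": [0, 0, 0.0395], "grip": 1}, {"offset": [0, 0, -0.057], "turn": [0, 0, 0.0395], "grip": 1}, {"offset": [0, 0, -0.057], "turn": [0, 0, 0.0395], "grip": 1}, {"offset": [0.0446, -0.089, 0], "turn": [0, 0, 0], "grip": 1}, {"offset": [0.0446, -0.089, 0], "turn": [0, 0, 0], "grip": 1}, {"offset": [0.0446, -0.089, 0], "turn": [0, 0, 0], "grip": 1}, {"offset": [0.0446, -0.089, 0], "turn": [0, 0, 0], "grip": 1}, {"offset": [0.0446, -0.089, 0], "turn": [0, 0, 0], "grip": 1}, {"offset": [0.0446, -0.089, 0], "turn": [0, 0, 0], "grip": 1}, {"offset": [0.0446, -0.089, 0], "turn": [0, 0, 0], "grip": 1}, {"offset": [0.0446, -0.089, 0], "turn": [0, 0, 0], "grip": 1}, {"offset": [0.0446, -0.089, 0], "turn": [0, 0, 0], "grip": 1}, {"offset": [0.0446, -0.089, 0], "turn": [0, 0, 0], "grip": 1}, {"offset": [0.0446, -0.089, 0], "turn": [0, 0, 0], "grip": 1}, {"offset": [0.0446, -0.089, 0], "turn": [0, 0, 0], "grip": 1}, {"offset": [0.0446, -0.089, 0], "turn": [0, 0, 0], "grip": 1}, {"offset": [0.0446, -0.089, 0], "turn": [0, 0, 0], "grip": 1}, {"offset": [0, 0, 0], "turn": [0, 0, 0], "grip": 1}]'

```text
time: 3.35
tool_pos: [450.9, 30.3, 300.1]
tcp_rot: [0.999, 0.045, 0.001, -0.003]
force: [0.7, 1.7, 0.2]
finger_gap: 85.2
grip_force: 0.0
```

```bash
python3 - <<'E'
from h import *
d=cam("wrist"); cv2.imwrite("pics/w1.png",d["pixels"]); print(d["fx"],d["cx"],d["cy"],np.round(d["hand_eye"],3).tolist())
for n,z in [("jar_mid",132),("pan",38),("upstand",78),("carrier",94)]:
    for r in silhouettes("wrist",n)[:2]:
        a=rect(d,r["region"],z); print(n,np.round(r["uv"]),round(r["conf"],2),int(r["region"].sum()),np.round(a[0]),np.round(a[1]),round(a[2],1))
go((521,33,180),(521,33,88))
E
```

```text
325.19226210127806 274.33919674399925 203.55796953598787 [[0.002, 0.96, 0.281, 70.746], [1.0, -0.002, 0.0, -0.255], [0.001, 0.281, -0.96, -141.614], [0.0, 0.0, 0.0, 1.0]]
jar_mid [281. 111.] 0.7 3385 [524.  32.] [62. 61.] 81.0
jar_mid [282. 142.] 0.68 6819 [518.  31.] [ 85. 115.] 8.2
pan [285. 141.] 0.86 7081 [518.  29.] [111. 151.] 7.9
pan [127.   4.] 0.23 69 [664. 252.] [27.  6.] 84.3
upstand [279.  19.] 0.64 9486 [636.  46.] [ 56. 319.] 5.1
carrier [41. 95.] 0.72 3259 [538. 344.] [91. 91.] 10.4
t 3.6 pos [449.4  18.3 299.6] yaw 4.16 gap 85.4
(521, 33, 180) units [ 0.1813 -0.0237  0.299 ] min rows 3.4
(521, 33, 88) units [0.   0.   0.23] min rows 2.2
```

View pics/w1.png

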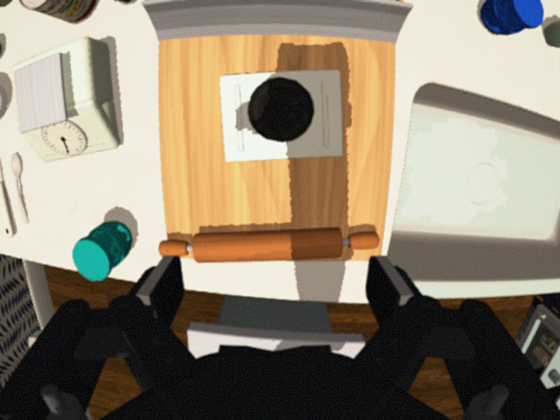

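The wrist picture shows the jar lid at (281,111) on the pan (285,141), and the position agrees with the top camera.

Request:
jog_arm --plan '[{"offset": [0.047, -0.0055, 0.06], "turn": [0, 0, 0], "grip": 1}, {"offset": [0.047, -0.0055, 0.06], "turn": [0, 0, 0], "grip": 1}, {"offset": [0.047, -0.0055, 0.06], "turn": [0, 0, 0], "grip": 1}, {"offset": [0.047, -0.0055, 0.06], "turn": [0, 0, 0], "grip": 1}, {"offset": [0, 0, 0.075], "turn": [0, 0, 0], "grip": 1}, {"offset": [0, 0, 0.075], "turn": [0, 0, 0], "grip": 1}, {"offset": [0, 0, 0.075], "turn": [0, 0, 0], "grip": 1}, {"offset": [0, 0, 0.075], "turn": [0, 0, 0], "grip": 1}, {"offset": [0, 0, 0], "turn": [0, 0, 0], "grip": 1}, {"offset": [0, 0, 0], "turn": [0, 0, 0], "grip": 0}, {"offset": [0, 0, 0], "turn": [0, 0, 0], "grip": 0}, {"offset": [0, 0, 0], "turn": [0, 0, 0], "grip": 0}, {"offset": [0, 0, 0], "turn": [0, 0, 0], "grip": 0}, {"offset": [0, 0, 0], "turn": [0, 0, 0], "grip": 0}, {"offset": [0, 0, 0], "turn": [0, 0, 0], "grip": 0}]'

```text
time: 4.85
tool_pos: [524.0, 34.4, 84.1]
tcp_rot: [0.999, 0.038, 0.0, 0.0]
force: [-0.0, 0.5, -3.8]
finger_gap: 59.8
grip_force: 90.0
```

```bash
python3 - <<'E'
from h import *
s=observe();print(s["grip_force"],s["force"])
x,y,z=s["tool_pos"]
go((x,y,z+62),(650,-185,z+62),(650,-185,z-36.5))
E
```

```text
89.96532650431618 [-0.03735725  0.499541   -3.77335833]
t 4.85 pos [524.   34.4  84.1] yaw 4.32 gap 59.8
(np.float64(523.9764432506988), np.float64(34.44426296118097), np.float64(146.13394714985543)) units [ 0.     0.    -0.155] min rows 1.5
(650, -185, np.float64(146.13394714985543)) units [ 0.2728  0.5708 -0.    ] min rows 6.1
(650, -185, np.float64(47.633947149855445)) units [0.     0.     0.2462] min rows 2.4
```

Request:
jog_arm --plan '[{"offset": [0, 0, -0.055], "turn": [0, 0, 0], "grip": 0}, {"offset": [0, 0, -0.07], "turn": [0, 0, 0], "grip": 0}, {"offset": [0.0144, 0.0322, -0.03], "turn": [0, 0, 0], "grip": 0}, {"offset": [0.035, 0.0786, 0], "turn": [0, 0, 0], "grip": 0}, {"offset": [0.035, 0.0786, 0], "turn": [0, 0, 0], "grip": 0}, {"offset": [0.035, 0.0786, 0], "turn": [0, 0, 0], "grip": 0}, {"offset": [0.035, 0.0786, 0], "turn": [0, 0, 0], "grip": 0}, {"offset": [0.035, 0.0786, 0], "turn": [0, 0, 0], "grip": 0}, {"offset": [0.035, 0.0786, 0], "turn": [0, 0, 0], "grip": 0}, {"offset": [0.035, 0.0784, 0], "turn": [0, 0, 0], "grip": 0}, {"offset": [0, 0, 0.03], "turn": [0, 0, 0], "grip": 0}, {"offset": [0, 0, 0.07], "turn": [0, 0, 0], "grip": 0}, {"offset": [0, 0, 0.07], "turn": [0, 0, 0], "grip": 0}, {"offset": [0, 0, 0.05], "turn": [0, 0, 0], "grip": 0}, {"offset": [0, 0, 0.015], "turn": [0, 0, 0], "grip": 0}, {"offset": [0, 0, 0.006], "turn": [0, 0, 0], "grip": 0}, {"offset": [0, 0, 0.004], "turn": [0, 0, 0], "grip": 0}, {"offset": [0, 0, 0], "turn": [0, 0, 0], "grip": 0}]'

```text
time: 6.35
tool_pos: [646.2, -190.0, 49.3]
tcp_rot: [0.999, 0.038, 0.001, 0.0]
force: [-0.2, 0.8, -3.9]
finger_gap: 59.6
grip_force: 89.9
```

Request:
jog_arm --plan '[{"offset": [0, 0, 0.004], "turn": [0, 0, 0], "grip": 0}, {"offset": [0, 0, 0.003], "turn": [0, 0, 0], "grip": 0}, {"offset": [0, 0, 0], "turn": [0, 0, 0], "grip": 0}]'

```text
time: 6.6
tool_pos: [645.4, -190.0, 45.8]
tcp_rot: [0.999, 0.038, 0.001, 0.0]
force: [-0.3, -0.4, -3.9]
finger_gap: 59.8
grip_force: 90.0
```

Request:
jog_arm --plan '[{"offset": [0, 0, 0.002], "turn": [0, 0, 0], "grip": 1}, {"offset": [0, 0, 0], "turn": [0, 0, 0], "grip": 1}, {"offset": [0, 0, 0], "turn": [0, 0, 0], "grip": 1}, {"offset": [0, 0, 0], "turn": [0, 0, 0], "grip": 1}, {"offset": [0, 0, -0.05], "turn": [0, 0, 0], "grip": 1}, {"offset": [0, 0, -0.09], "turn": [0, 0, 0], "grip": 1}, {"offset": [0, 0, -0.1], "turn": [0, 0, 0], "grip": 1}, {"offset": [0, 0, 0], "turn": [0, 0, 0], "grip": 1}]'

```text
time: 7.27
tool_pos: [651.0, -190.6, 150.5]
tcp_rot: [0.999, 0.038, 0.009, 0.002]
force: [2.1, 0.0, 2.8]
finger_gap: 85.3
grip_force: 0.0
```

```bash
python3 - <<'E'
from h import *
d=cam("top")
for n,z in [("jar_mid",94),("pan",38)]:
    for r in silhouettes("top",n)[:3]:
        a=rect(d,r["region"],z); print(n,np.round(r["uv"]),round(r["conf"],2),int(r["region"].sum()),np.round(a[0]),np.round(a[1]),round(a[2],1))
print("pin",toplane(d,[[290,263],[290,284]],40).round()[:,:2].tolist(),"eggs/jars",toplane(d,[[267,137],[285,135],[325,147]],20).round()[:,:2].tolist())
go((425,22,100),(425,22,40))
E
```

```text
jar_mid [363. 170.] 0.88 460 [ 633. -185.] [59. 80.] 25.6
jar_mid [206. 286.] 0.76 527 [320. 265.] [75. 62.] 88.9
jar_mid [233. 134.] 0.58 494 [753. 189.] [86. 62.] 34.2
pan [290. 214.] 0.59 1850 [519.  30.] [111. 151.] 8.4
pin [[376.0, 31.0], [316.0, 33.0]] eggs/jars [[764.0, 93.0], [770.0, 37.0], [729.0, -86.0]]
t 7.42 pos [ 645.5 -189.9  141.3] yaw 4.33 gap 85.3
(425, 22, 100) units [-0.5097 -0.5699  0.1032] min rows 7.4
(425, 22, 40) units [0.   0.   0.15] min rows 1.4
```

Request:
jog_arm --plan '[{"offset": [-0.0566, -0.0633, 0], "turn": [0, 0, 0], "grip": 1}, {"offset": [-0.0566, -0.0633, 0], "turn": [0, 0, 0], "grip": 1}, {"offset": [-0.0566, -0.0633, 0], "turn": [0, 0, 0], "grip": 1}, {"offset": [-0.0566, -0.0633, 0], "turn": [0, 0, 0], "grip": 1}, {"offset": [-0.0566, -0.0633, 0], "turn": [0, 0, 0], "grip": 1}, {"offset": [-0.0566, -0.0633, 0], "turn": [0, 0, 0], "grip": 1}, {"offset": [-0.0566, -0.0633, 0], "turn": [0, 0, 0], "grip": 1}, {"offset": [-0.0566, -0.0633, 0], "turn": [0, 0, 0], "grip": 1}, {"offset": [-0.0566, -0.0633, 0], "turn": [0, 0, 0], "grip": 1}, {"offset": [0, 0, 0.08], "turn": [0, 0, 0], "grip": 1}, {"offset": [0, 0, 0.09], "turn": [0, 0, 0], "grip": 1}, {"offset": [0, 0, 0.08], "turn": [0, 0, 0], "grip": 1}, {"offset": [0, 0, 0.01], "turn": [0, 0, 0], "grip": 1}, {"offset": [0, 0, 0.01], "turn": [0, 0, 0], "grip": 1}, {"offset": [0, 0, 0], "turn": [0, 0, 0], "grip": 1}]'

```text
time: 8.67
tool_pos: [424.3, 22.0, 31.8]
tcp_rot: [0.999, 0.038, -0.001, -0.0]
force: [0.5, -0.7, -0.2]
finger_gap: 85.3
grip_force: 0.0
```

Request:
jog_arm --plan '[{"offset": [0, 0, 0.008], "turn": [0, 0, 0], "grip": 1}, {"offset": [0, 0, 0.006], "turn": [0, 0, 0], "grip": 1}, {"offset": [0, 0, 0.004], "turn": [0, 0, 0], "grip": 1}, {"offset": [0, 0, 0], "turn": [0, 0, 0], "grip": 1}]'

```text
time: 9.0
tool_pos: [425.1, 21.9, 25.4]
tcp_rot: [0.999, 0.038, 0.001, 0.0]
force: [-0.3, -0.7, -0.3]
finger_gap: 85.1
grip_force: 0.0
```

Request:
jog_arm --plan '[{"offset": [0, 0, 0.005], "turn": [0, 0, 0], "grip": 1}, {"offset": [0, 0, 0.005], "turn": [0, 0, 0], "grip": 1}, {"offset": [0, 0, 0], "turn": [0, 0, 0], "grip": 1}]'

```text
time: 9.25
tool_pos: [424.4, 21.9, 20.7]
tcp_rot: [0.999, 0.038, -0.0, 0.0]
force: [-0.1, 0.7, -0.2]
finger_gap: 85.1
grip_force: 0.0
```

Request:
jog_arm --plan '[{"offset": [0, 0, 0.005], "turn": [0, 0, 0], "grip": 1}, {"offset": [0, 0, 0.005], "turn": [0, 0, 0], "grip": 1}, {"offset": [0, 0, 0], "turn": [0, 0, 0], "grip": 1}]'

```text
time: 9.5
tool_pos: [424.2, 22.0, 16.5]
tcp_rot: [0.999, 0.038, -0.0, 0.0]
force: [0.0, 0.7, -0.2]
finger_gap: 85.3
grip_force: 0.0
```

Request:
jog_arm --plan '[{"offset": [0, 0, 0.006], "turn": [0, 0, 0], "grip": 1}, {"offset": [0, 0, 0.006], "turn": [0, 0, 0], "grip": 1}, {"offset": [0, 0, 0.006], "turn": [0, 0, 0], "grip": 1}, {"offset": [0, 0, 0], "turn": [0, 0, 0], "grip": 1}]'

```text
time: 9.83
tool_pos: [424.0, 21.9, 9.1]
tcp_rot: [0.999, 0.038, -0.001, -0.0]
force: [-0.4, -0.6, -0.7]
finger_gap: 85.3
grip_force: 0.0
```

Request:
jog_arm --plan '[{"offset": [0.025, 0, 0], "turn": [0, 0, 0], "grip": 1}, {"offset": [0.025, 0, 0], "turn": [0, 0, 0], "grip": 1}, {"offset": [0.025, 0, 0], "turn": [0, 0, 0], "grip": 1}, {"offset": [0.025, 0, 0], "turn": [0, 0, 0], "grip": 1}, {"offset": [0.025, 0, 0], "turn": [0, 0, 0], "grip": 1}, {"offset": [0.025, 0, 0], "turn": [0, 0, 0], "grip": 1}, {"offset": [0.025, 0, 0], "turn": [0, 0, 0], "grip": 1}, {"offset": [0.025, 0, 0], "turn": [0, 0, 0], "grip": 1}, {"offset": [0.025, 0, 0], "turn": [0, 0, 0], "grip": 1}, {"offset": [0.025, 0, 0], "turn": [0, 0, 0], "grip": 1}, {"offset": [0.025, 0, 0], "turn": [0, 0, 0], "grip": 1}, {"offset": [0.025, 0, 0], "turn": [0, 0, 0], "grip": 1}, {"offset": [0.025, 0, 0], "turn": [0, 0, 0], "grip": 1}, {"offset": [0.025, 0, 0], "turn": [0, 0, 0], "grip": 1}, {"offset": [0.02, 0, 0], "turn": [0, 0, 0], "grip": 1}, {"offset": [0, 0, 0], "turn": [0, 0, 0], "grip": 1}]'

```text
time: 11.17
tool_pos: [574.3, 33.3, 9.7]
tcp_rot: [0.999, 0.038, 0.001, -0.0]
force: [0.6, -0.3, -0.3]
finger_gap: 85.5
grip_force: 0.0
```

```bash
python3 - <<'E'
from h import *
a=cam("wrist")["pixels"]; b=cam("scene")["pixels"]
cv2.imwrite("pics/p1.png",np.hstack([cv2.resize(a[0:280,100:480],None,fx=1,fy=1),cv2.resize(b[140:280,190:380],None,fx=2,fy=2)]))
E
```

```text
(no output)
```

View pics/p1.png

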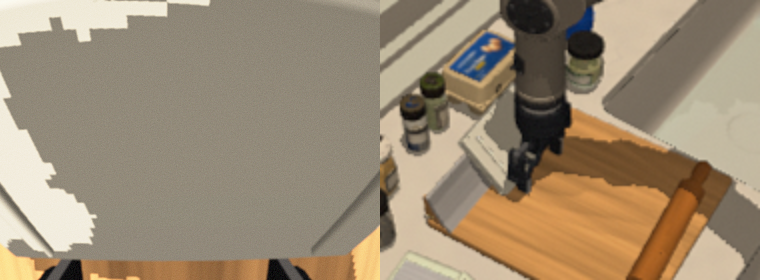

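The pan is tilting up, with its bottom plate filling the wrist view and its far edge over the upstand in the scene view. I'll push on.

Request:
jog_arm --plan '[{"offset": [0.015, 0, 0], "turn": [0, 0, 0], "grip": 1}, {"offset": [0.015, 0, 0], "turn": [0, 0, 0], "grip": 1}, {"offset": [0.015, 0, 0], "turn": [0, 0, 0], "grip": 1}, {"offset": [0.01, 0, 0], "turn": [0, 0, 0], "grip": 1}, {"offset": [0, 0, 0], "turn": [0, 0, 0], "grip": 1}]'

```text
time: 11.68
tool_pos: [595.3, 34.9, 9.8]
tcp_rot: [0.999, 0.038, 0.001, -0.0]
force: [-0.5, -0.3, 0.8]
finger_gap: 85.8
grip_force: 0.0
```

```bash
python3 - <<'E'
from h import *
a=cam("top")["pixels"]; b=cam("scene")["pixels"]
cv2.imwrite("pics/p2.png",np.hstack([cv2.resize(a[140:240,220:350],(390,300)),cv2.resize(b[150:250,200:330],(390,300))]))
E
```

```text
(no output)
```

View pics/p2.png

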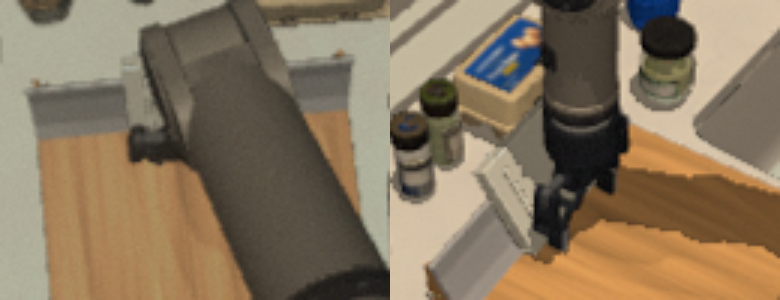

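The pan now leans steeply on the upstand's edge. I'll push a little further.

Request:
jog_arm --plan '[{"offset": [0.01, 0, 0], "turn": [0, 0, 0], "grip": 1}, {"offset": [0.01, 0, 0], "turn": [0, 0, 0], "grip": 1}, {"offset": [0.005, 0, 0], "turn": [0, 0, 0], "grip": 1}, {"offset": [0, 0, 0], "turn": [0, 0, 0], "grip": 1}]'

```text
time: 12.12
tool_pos: [598.5, 35.2, 8.3]
tcp_rot: [0.999, 0.038, -0.006, 0.001]
force: [-9.1, -0.5, 4.9]
finger_gap: 85.1
grip_force: 4.8
```

Request:
jog_arm --plan '[{"offset": [-0.02, 0, 0], "turn": [0, 0, 0], "grip": 1}, {"offset": [-0.02, 0, 0], "turn": [0, 0, 0], "grip": 1}, {"offset": [-0.03, 0, 0], "turn": [0, 0, 0], "grip": 1}, {"offset": [-0.05, 0, 0], "turn": [0, 0, 0], "grip": 0}, {"offset": [-0.09, 0, 0], "turn": [0, 0, 0], "grip": 0}, {"offset": [-0.05, 0, -0.08], "turn": [0, 0, 0], "grip": 0}, {"offset": [0, 0, -0.1], "turn": [0, 0, 0], "grip": 0}, {"offset": [0, 0, -0.1], "turn": [0, 0, 0], "grip": 0}, {"offset": [0, 0, -0.1], "turn": [0, 0, 0], "grip": 0}, {"offset": [0, 0, -0.1], "turn": [0, 0, 0], "grip": 0}, {"offset": [0, 0, 0], "turn": [0, 0, 0], "grip": 0}]'

```text
time: 13.03
tool_pos: [506.4, 28.8, 211.0]
tcp_rot: [0.999, 0.038, 0.01, 0.0]
force: [1.4, 0.9, 0.9]
finger_gap: 0.4
grip_force: 0.0
```

```bash
python3 - <<'E'
from h import *
d=cam("wrist"); a=d["pixels"]
for r in silhouettes("wrist","pan")[:2]:
    rg=r["region"]; print(np.round(r["uv"]),round(r["conf"],2),rg.sum())
    cs,_=cv2.findContours(rg.astype(np.uint8),0,1); c=max(cs,key=cv2.contourArea)
    q=cv2.approxPolyDP(c,6,True)[:,0]; print(q.tolist()); print("z108",toplane(d,q,108).round()[:,:2].tolist()); print("z18",toplane(d,q,18).round()[:,:2].tolist())
b=cam("scene")["pixels"]
cv2.imwrite("pics/p3.png",np.hstack([cv2.resize(a[0:210,120:440],(457,300)),cv2.resize(b[150:250,200:330],(340,300))]))
go()
E
```

```text
[277.  39.] 0.95 15045
[[179, 4], [205, 85], [351, 85], [377, 0]]
z108 [[662.0, 115.0], [596.0, 88.0], [605.0, -22.0], [679.0, -38.0]]
z18 [[694.0, 145.0], [604.0, 108.0], [616.0, -42.0], [717.0, -65.0]]
[181.  48.] 0.65 7762
[[199, 71], [183, 21], [110, 24], [96, 36], [122, 79]]
z108 [[607.0, 94.0], [647.0, 110.0], [649.0, 175.0], [640.0, 188.0], [601.0, 159.0]]
z18 [[619.0, 116.0], [674.0, 138.0], [677.0, 227.0], [664.0, 244.0], [611.0, 204.0]]
t 13.18 pos [500.7  27.6 202.3] yaw 4.32 gap -0.3
```

View pics/p3.png

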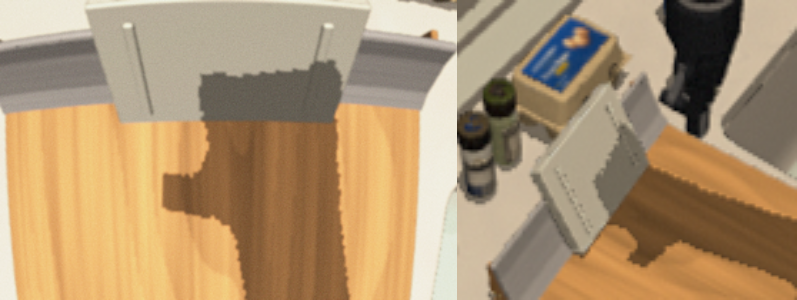

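The pan leans squarely at about 60°, with its top edge near x=681, z=112. I'll reach behind it with the fingers shut.

Request:
jog_arm --plan '[{"offset": [0.084, 0.001, 0], "turn": [0, 0, 0], "grip": 0}, {"offset": [0.084, 0.001, 0], "turn": [0, 0, 0], "grip": 0}, {"offset": [0.084, 0.001, 0], "turn": [0, 0, 0], "grip": 0}, {"offset": [0.084, 0.001, 0], "turn": [0, 0, 0], "grip": 0}, {"offset": [0.084, 0.001, 0], "turn": [0, 0, 0], "grip": 0}, {"offset": [0.084, 0.001, 0], "turn": [0, 0, 0], "grip": 0}, {"offset": [0, 0, 0], "turn": [0, 0, 0], "grip": 0}, {"offset": [0, 0, 0], "turn": [0, 0, 0], "grip": 0}, {"offset": [0, 0, 0.07], "turn": [0, 0, 0], "grip": 0}, {"offset": [0, 0, 0.06], "turn": [0, 0, 0], "grip": 0}, {"offset": [0, 0, 0.05], "turn": [0, 0, 0], "grip": 0}, {"offset": [0, 0, 0], "turn": [0, 0, 0], "grip": 0}]'

```text
time: 14.18
tool_pos: [696.3, 39.6, 123.7]
tcp_rot: [0.999, 0.038, -0.006, 0.001]
force: [-0.7, -0.2, -0.7]
finger_gap: 0.1
grip_force: 0.0
```

```bash
python3 - <<'E'
from h import *
b=cam("scene")["pixels"]
cv2.imwrite("pics/p4.png",cv2.resize(b[130:250,190:340],(750,600)))
go()
E
```

```text
t 14.23 pos [698.   39.9 126.5] yaw 4.38 gap -0.1
```

View pics/p4.png

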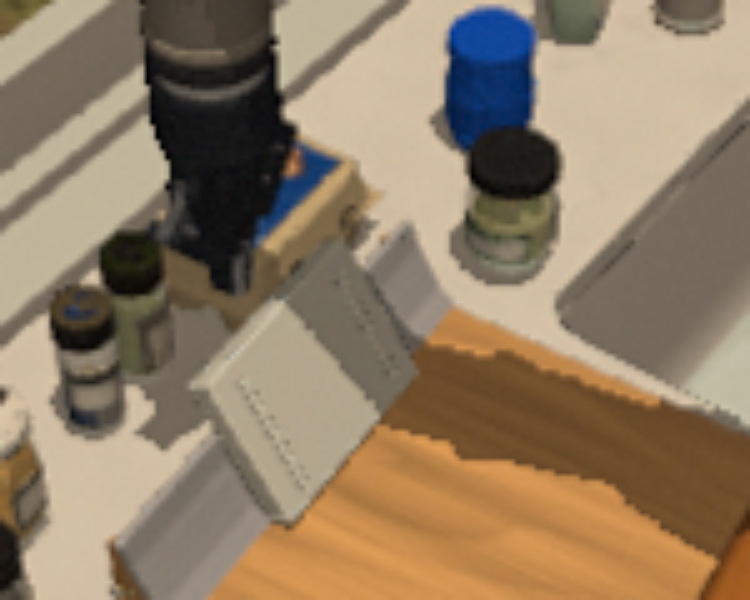

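The fingertips are just behind the pan's top edge (crop (235,285)), and the jar stands upright at (515,205).

```bash
python3 - <<'E'
from h import *
d=cam("scene")
p=lambda u,v:(190+u/5,130+v/5)
print(toplane(d,[p(197,388),p(335,240)],112).round(),toplane(d,[p(275,300)],122).round(), toplane(d,[p(290,520),p(415,370)],29).round())
E
```

```text
[[664. 109. 112.]
 [675. -40. 112.]] [[666.  31. 122.]] [[601. 104.  29.]
 [613. -42.  29.]]
```

Request:
jog_arm --plan '[{"offset": [0.005, 0, 0.03], "turn": [0, 0, 0], "grip": 0}, {"offset": [0, 0, 0.03], "turn": [0, 0, 0], "grip": 0}, {"offset": [0, 0, 0.015], "turn": [0, 0, 0], "grip": 0}, {"offset": [-0.02, 0, 0], "turn": [0, 0, 0], "grip": 0}, {"offset": [-0.02, 0, 0], "turn": [0, 0, 0], "grip": 0}, {"offset": [-0.02, 0, 0], "turn": [0, 0, 0], "grip": 0}, {"offset": [-0.02, 0, 0], "turn": [0, 0, 0], "grip": 0}, {"offset": [-0.02, 0, 0], "turn": [0, 0, 0], "grip": 0}, {"offset": [-0.02, 0, 0], "turn": [0, 0, 0], "grip": 0}, {"offset": [0, 0, 0], "turn": [0, 0, 0], "grip": 0}]'

```text
time: 15.12
tool_pos: [654.2, 36.9, 99.5]
tcp_rot: [0.999, 0.038, -0.001, 0.0]
force: [0.4, 0.5, 0.3]
finger_gap: 0.1
grip_force: 0.0
```

```bash
python3 - <<'E'
from h import *
b=cam("scene")["pixels"]
cv2.imwrite("pics/p5.png",cv2.resize(b[150:270,190:340],(600,480)))
go()
E
```

```text
t 15.17 pos [655.2  37.   99.6] yaw 4.34 gap -0.0
```

View pics/p5.png

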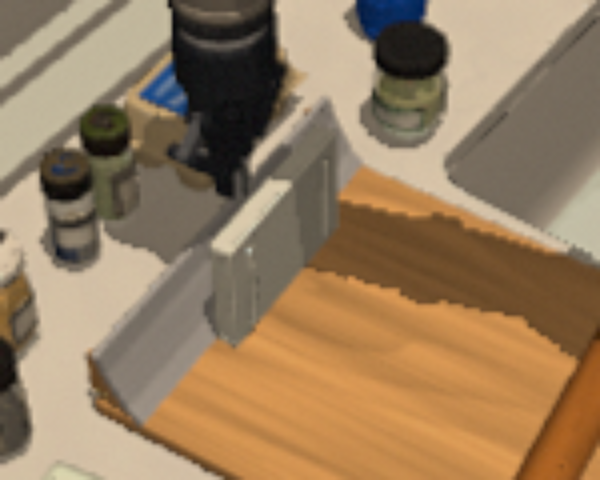

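The pan is nearly upright and following the finger, so I'll keep pulling.

Request:
jog_arm --plan '[{"offset": [-0.02, 0, 0], "turn": [0, 0, 0], "grip": 0}, {"offset": [-0.02, 0, 0], "turn": [0, 0, 0], "grip": 0}, {"offset": [-0.02, 0, 0], "turn": [0, 0, 0], "grip": 0}, {"offset": [-0.02, 0, 0], "turn": [0, 0, 0], "grip": 0}, {"offset": [-0.02, 0, 0], "turn": [0, 0, 0], "grip": 0}, {"offset": [-0.01, 0, 0], "turn": [0, 0, 0], "grip": 0}, {"offset": [0, 0, 0], "turn": [0, 0, 0], "grip": 0}, {"offset": [0, 0, 0], "turn": [0, 0, 0], "grip": 0}, {"offset": [0, 0, -0.05], "turn": [0, 0, 0], "grip": 0}, {"offset": [0, 0, -0.1], "turn": [0, 0, 0], "grip": 0}, {"offset": [-0.05, 0, -0.09], "turn": [0, 0, 0], "grip": 0.3}, {"offset": [-0.1, 0, 0], "turn": [0, 0, 0], "grip": 0.3}, {"offset": [-0.1, 0, 0], "turn": [0, 0, 0], "grip": 0.3}, {"offset": [-0.1, 0, 0], "turn": [0, 0, 0], "grip": 0.3}, {"offset": [-0.05, 0, 0], "turn": [0, 0, 0], "grip": 0.3}, {"offset": [0, 0, 0], "turn": [0, 0, 0], "grip": 0.3}, {"offset": [0, 0, 0], "turn": [0, 0, 0], "grip": 0.3}]'

```text
time: 16.58
tool_pos: [452.6, 21.4, 196.4]
tcp_rot: [0.999, 0.038, 0.001, 0.001]
force: [1.2, 0.1, -0.1]
finger_gap: 25.6
grip_force: 0.0
```

```bash
python3 - <<'E'
from h import *
d=cam("wrist"); cv2.imwrite("pics/w2.png",d["pixels"])
for n,z in [("pan",42),("carrier",94)]:
    for r in silhouettes("wrist",n)[:2]:
        a=rect(d,r["region"],z); print(n,np.round(r["uv"]),round(r["conf"],2),int(r["region"].sum()),np.round(a[0],1),np.round(a[1]),round(a[2],1))
go()
E
```

```text
pan [273.  93.] 0.68 18585 [540.3  27.4] [109. 148.] 4.9
pan [247.   7.] 0.6 5323 [628.8  48.2] [ 33. 322.] 3.5
carrier [  2. 126.] 0.55 51 [515.1 293.5] [ 3. 24.] 88.4
t 16.73 pos [454.   21.9 196.1] yaw 4.33 gap 25.6
```

View pics/w2.png

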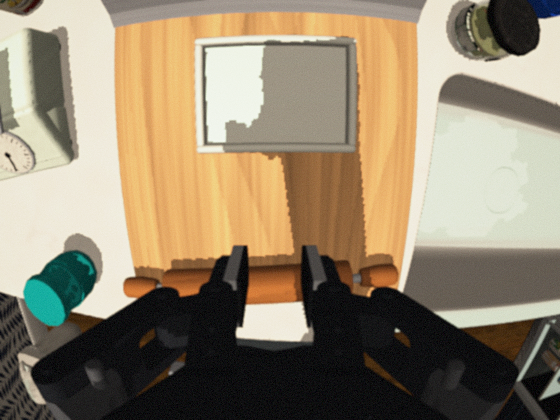

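The pan lies right way up at (273,93), centre about (540,27), yaw 4.9°. I'll pinch its right wall.

```bash
python3 - <<'E'
from h import *
go((546.4,-43.3,80),(546.4,-43.3,29),yaw=4.9)
E
```

```text
t 16.73 pos [454.   21.9 196.1] yaw 4.33 gap 25.6
turn z units -0.0032
(546.4, -43.3, 80) units [0.2162 0.182  0.2901] min rows 3.9
(546.4, -43.3, 29) units [0.     0.     0.1275] min rows 1.2
```

Request:
jog_arm --plan '[{"offset": [0, 0, 0], "turn": [0, 0, -0.0032], "grip": 0.38}, {"offset": [0.043, 0.0364, 0.05], "turn": [0, 0, 0], "grip": 0.38}, {"offset": [0.043, 0.0364, 0.06], "turn": [0, 0, 0], "grip": 0.38}, {"offset": [0.043, 0.0364, 0.06], "turn": [0, 0, 0], "grip": 0.38}, {"offset": [0.043, 0.0364, 0.06], "turn": [0, 0, 0], "grip": 0.38}, {"offset": [0.044, 0.0364, 0.06], "turn": [0, 0, 0], "grip": 0.38}, {"offset": [0, 0, 0], "turn": [0, 0, 0], "grip": 0.38}, {"offset": [0, 0, 0], "turn": [0, 0, 0], "grip": 0.38}]'

```text
time: 17.4
tool_pos: [544.2, -44.2, 77.0]
tcp_rot: [0.999, 0.042, -0.002, -0.001]
force: [-0.8, 0.2, 0.7]
finger_gap: 32.5
grip_force: 0.0
```

```bash
python3 - <<'E'
from h import *
go((546.4,-43.3,29))
d=cam("wrist"); cv2.imwrite("pics/w3.png",d["pixels"])
E
```

```text
t 17.4 pos [544.2 -44.2  77. ] yaw 4.8 gap 32.5
(546.4, -43.3, 29) units [ 0.0056 -0.0017  0.1201] min rows 1.2
```

View pics/w3.png

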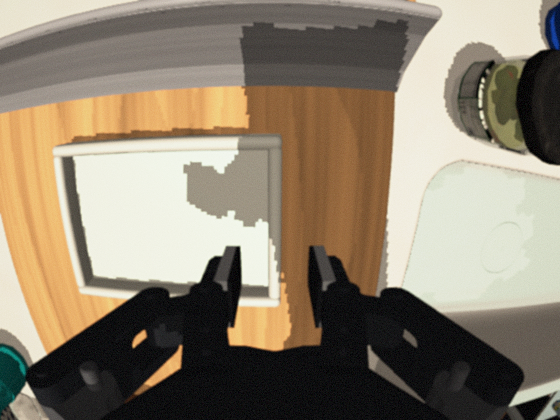

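The right wall (column ~275) runs midway between the fingertips (240 and 312), so the alignment is good. I'll go down and pinch.

Request:
jog_arm --plan '[{"offset": [0.003, 0, 0.04], "turn": [0, 0, 0], "grip": 0.38}, {"offset": [0, 0, 0.04], "turn": [0, 0, 0], "grip": 0.38}, {"offset": [0, 0, 0.02], "turn": [0, 0, 0], "grip": 0.38}, {"offset": [0, 0, 0.016], "turn": [0, 0, 0], "grip": 0.38}, {"offset": [0, 0, 0], "turn": [0, 0, 0], "grip": 0.38}, {"offset": [0, 0, 0], "turn": [0, 0, 0], "grip": 0}, {"offset": [0, 0, 0], "turn": [0, 0, 0], "grip": 0}, {"offset": [0, 0, 0], "turn": [0, 0, 0], "grip": 0}, {"offset": [0, 0, 0], "turn": [0, 0, 0], "grip": 0}, {"offset": [0, 0, 0], "turn": [0, 0, 0], "grip": 0}]'

```text
time: 18.28
tool_pos: [546.8, -43.2, 34.6]
tcp_rot: [0.999, 0.043, 0.001, 0.0]
force: [-1.3, 0.1, 6.2]
finger_gap: 5.8
grip_force: 60.3
```

Request:
jog_arm --plan '[{"offset": [0, 0, -0.01], "turn": [0, 0, 0], "grip": 0}, {"offset": [0, 0, -0.02], "turn": [0, 0, 0], "grip": 0}, {"offset": [0, 0, -0.03], "turn": [0, 0, 0], "grip": 0}, {"offset": [0, 0, -0.03], "turn": [0, 0, 0], "grip": 0}, {"offset": [0, 0, 0], "turn": [0, 0, 0], "grip": 0}]'

```text
time: 18.7
tool_pos: [548.2, -43.3, 72.5]
tcp_rot: [0.999, 0.043, 0.003, 0.0]
force: [0.9, -0.0, -0.8]
finger_gap: 5.7
grip_force: 59.4
```

```bash
python3 - <<'E'
from h import *
s=observe(); print(s["force"],s["ft_torque"],s["tool_pos"],s["finger_gap"],s["grip_force"])
for c in ["top","scene"]:
    d=cam(c)
    for r in silhouettes(c,"pan")[:1]:
        for z in (42,82):
            a=rect(d,r["region"],z); print(c,z,round(r["conf"],2),np.round(a[0],1),np.round(a[1]),round(a[2],1))
E
```

```text
[ 0.90812889 -0.04217405 -0.78208563] [-0.17822363 -0.11846891 -0.02795102] [548.23906112 -43.29258212  72.54888829] 5.733988780796565 59.363286743173376
top 42 0.73 [547.1  26.7] [114. 152.] 5.2
top 82 0.73 [541.6  27.8] [110. 147.] 5.2
scene 42 0.66 [552.5   7. ] [121. 163.] 4.7
scene 82 0.66 [533.   35.5] [117. 157.] 4.7
```

```bash
python3 - <<'E'
from h import *
go((548,-43,190),(400,270,190),yaw=10.8)
E
```

```text
t 18.9 pos [545.4 -43.5  69.1] yaw 4.9 gap 6.3
turn z units -0.0328
(548, -43, 190) units [ 0.0067  0.     -0.3023] min rows 2.9
(400, 270, 190) units [-0.2168 -0.838  -0.    ] min rows 8.3
```

Request:
jog_arm --plan '[{"offset": [0, 0, -0.05], "turn": [0, 0, 0], "grip": 0}, {"offset": [0, 0, -0.07], "turn": [0, 0, 0], "grip": 0}, {"offset": [0, 0, -0.07], "turn": [0, 0, -0.0108], "grip": 0}, {"offset": [0, 0, -0.06], "turn": [0, 0, -0.011], "grip": 0}, {"offset": [0, 0, -0.05], "turn": [0, 0, -0.011], "grip": 0}, {"offset": [-0.01, -0.038, 0], "turn": [0, 0, 0], "grip": 0}, {"offset": [-0.0207, -0.08, 0], "turn": [0, 0, 0], "grip": 0}, {"offset": [-0.0207, -0.08, 0], "turn": [0, 0, 0], "grip": 0}, {"offset": [-0.0207, -0.08, 0], "turn": [0, 0, 0], "grip": 0}, {"offset": [-0.0207, -0.08, 0], "turn": [0, 0, 0], "grip": 0}, {"offset": [-0.0207, -0.08, 0], "turn": [0, 0, 0], "grip": 0}, {"offset": [-0.0207, -0.08, 0], "turn": [0, 0, 0], "grip": 0}, {"offset": [-0.0207, -0.08, 0], "turn": [0, 0, 0], "grip": 0}, {"offset": [-0.0207, -0.08, 0], "turn": [0, 0, 0], "grip": 0}, {"offset": [-0.0207, -0.08, 0], "turn": [0, 0, 0], "grip": 0}, {"offset": [-0.0207, -0.08, 0], "turn": [0, 0, 0], "grip": 0}, {"offset": [0, 0, 0], "turn": [0, 0, 0], "grip": 0}, {"offset": [0, 0, 0], "turn": [0, 0, 0], "grip": 0}, {"offset": [0, 0, 0], "turn": [0, 0, 0], "grip": 0}]'

```text
time: 20.48
tool_pos: [396.5, 268.9, 188.0]
tcp_rot: [0.996, 0.095, -0.001, 0.001]
force: [0.0, -0.6, -2.1]
finger_gap: 5.6
grip_force: 59.4
```

```bash
python3 - <<'E'
from h import *
d=cam("wrist"); go()
T=np.linalg.inv(d["c2w"])
tz=observe()["tool_pos"][2]
for n,zz in [("carrier",[94]),("pan",[tz+4,tz+8,tz+12])]:
    for r in silhouettes("wrist",n)[:2]:
      for z in zz:
        a=rect(d,r["region"],z); print(n,round(z),np.round(r["uv"]),round(r["conf"],2),int(r["region"].sum()),np.round(a[0],1),np.round(a[1],1),round(a[2],1))
      cs,_=cv2.findContours(r["region"].astype(np.uint8),0,1); c=max(cs,key=cv2.contourArea); print(cv2.approxPolyDP(c,5,True)[:,0].tolist())
d=cam("top")
for n,zz in [("carrier",[94]),("pan",[tz+8])]:
    for r in silhouettes("top",n)[:1]:
      for z in zz:
        a=rect(d,r["region"],z); print("top",n,round(z),np.round(r["uv"]),round(r["conf"],2),np.round(a[0],1),np.round(a[1],1),round(a[2],1))
E
```

```text
t 20.53 pos [397.3 268.2 188.1] yaw 10.73 gap 5.5
carrier 94 [206.  31.] 0.63 7067 [519.7 343.3] [53.2 87. ] 11.0
[[152, 0], [153, 65], [265, 56], [266, 0]]
pan 192 [144. 221.] 0.59 39887 [385.1 337.8] [109.7 147.3] 10.7
pan 196 [144. 221.] 0.59 39887 [387.4 336.2] [106.5 143. ] 10.7
pan 200 [144. 221.] 0.59 39887 [389.8 334.6] [103.3 138.8] 10.7
[[282, 147], [143, 148], [17, 160], [20, 209], [54, 325], [89, 333], [182, 287], [198, 286], [208, 296], [223, 293], [237, 260], [266, 244], [269, 301], [262, 347], [279, 349]]
top carrier 94 [178. 203.] 0.69 [539.5 346.3] [88.9 87. ] 10.8
top pan 196 [195. 237.] 0.58 [447.1 281.6] [33.5 14.9] 69.1
```

Request:
jog_arm --plan '[{"offset": [0.03, 0.004, 0], "turn": [0, 0, 0], "grip": 0}, {"offset": [0.071, 0.0094, 0], "turn": [0, 0, 0], "grip": 0}, {"offset": [0.071, 0.0094, 0], "turn": [0, 0, 0], "grip": 0}, {"offset": [0.071, 0.0094, 0], "turn": [0, 0, 0], "grip": 0}, {"offset": [0.071, 0.0094, 0], "turn": [0, 0, 0], "grip": 0}, {"offset": [0.071, 0.0094, 0], "turn": [0, 0, 0], "grip": 0}, {"offset": [0, 0, 0.04], "turn": [0, 0, 0], "grip": 0}, {"offset": [0, 0, 0.06], "turn": [0, 0, 0], "grip": 0}, {"offset": [0, 0, 0.02], "turn": [0.014, 0, 0], "grip": 0}, {"offset": [0, 0, 0], "turn": [0, 0, 0], "grip": 0}, {"offset": [0, 0, 0], "turn": [0, 0, 0], "grip": 0}]'

```text
time: 21.7
tool_pos: [553.5, 276.2, 140.5]
tcp_rot: [0.995, 0.093, -0.003, -0.021]
force: [-0.1, 0.3, -1.2]
finger_gap: 5.6
grip_force: 59.4
```

```bash
python3 - <<'E'
from h import *
d=cam("wrist"); s=observe(); tz=s["tool_pos"][2]
M=R.from_quat(s["tcp_rot"]).as_matrix(); print(M.round(3).tolist(), s["force"])
for r in silhouettes("wrist","pan")[:1]:
  for z in [tz+4,tz+7.5]:
    a=rect(d,r["region"],z); print(round(z),round(r["conf"],2),np.round(a[0],1),np.round(a[1],1),round(a[2],1))
go((552.3,276.8,112))
for c in ["top","scene"]:
  d=cam(c)
  for r in silhouettes(c,"pan")[:1]:
    a=rect(d,r["region"],tz+7); print(c,round(r["conf"],2),np.round(a[0],1),np.round(a[1],1),round(a[2],1))
E
```

```text
[[0.983, 0.186, -0.007], [0.186, -0.982, 0.043], [0.001, -0.043, -0.999]] [-0.51718658 -0.26704238 -1.01296218]
146 0.9 [540.  347.3] [113.3 152.6] 11.0
149 0.9 [542.2 345.6] [110.4 148.7] 11.0
t 21.8 pos [553.6 278.7 142.5] yaw 10.76 gap 5.7
(552.3, 276.8, 112) units [-0.004   0.0041  0.0762] min rows 0.7
top 0.69 [623.8  48.2] [ 53.5 297.9] 4.1
scene 0.65 [535.4 350.2] [115.6 155.2] 10.4
```

Request:
jog_arm --plan '[{"offset": [-0.005, 0.003, 0.03], "turn": [0, 0, 0], "grip": 0}, {"offset": [0, 0.002, 0.03], "turn": [0, 0, 0], "grip": 0}, {"offset": [0, 0, 0.01], "turn": [0, 0, 0], "grip": 0}, {"offset": [0, 0, 0], "turn": [0, 0, 0], "grip": 0}, {"offset": [0, 0, 0], "turn": [0, 0, 0], "grip": 0}]'

```text
time: 22.42
tool_pos: [550.7, 277.3, 112.8]
tcp_rot: [0.995, 0.094, -0.003, -0.022]
force: [0.8, 0.1, -2.2]
finger_gap: 5.6
grip_force: 59.4
```

```bash
python3 - <<'E'
from h import *
d=cam("wrist"); s=observe(); tz=s["tool_pos"][2]
for r in silhouettes("wrist","pan")[:1]:
  for z in [tz+7.5]:
    a=rect(d,r["region"],z); print(round(z),round(r["conf"],2),np.round(a[0],1),np.round(a[1],1),round(a[2],1))
go((552.3,276.8,104)); print(s["force"])
E
```

```text
121 0.87 [538.7 347.2] [110.8 150.9] 11.1
t 22.52 pos [551.3 277.7 113.7] yaw 10.81 gap 5.7
(552.3, 276.8, 104) units [0.0021 0.0028 0.0244] min rows 0.2
[ 0.22765849  0.26156161 -1.19402822]
```

Request:
jog_arm --plan '[{"offset": [0, 0.001, 0.008], "turn": [0, 0, 0], "grip": 0}, {"offset": [0, 0.001, 0.008], "turn": [0, 0, 0], "grip": 0}, {"offset": [0, 0, 0.004], "turn": [0, 0, 0], "grip": 0}, {"offset": [0, 0, 0], "turn": [0, 0, 0], "grip": 0}]'

```text
time: 22.85
tool_pos: [551.2, 276.8, 105.1]
tcp_rot: [0.995, 0.094, -0.002, -0.022]
force: [0.4, 0.6, -2.2]
finger_gap: 5.9
grip_force: 59.5
```

Request:
jog_arm --plan '[{"offset": [0, 0, 0.004], "turn": [0, 0, 0], "grip": 0}, {"offset": [0, 0, 0.003], "turn": [0, 0, 0], "grip": 0}, {"offset": [0, 0, 0], "turn": [0, 0, 0], "grip": 0}]'

```text
time: 23.1
tool_pos: [551.3, 276.9, 102.6]
tcp_rot: [0.995, 0.094, -0.002, -0.022]
force: [0.3, -0.7, 0.5]
finger_gap: 6.1
grip_force: 59.7
```

Request:
jog_arm --plan '[{"offset": [0, 0, 0], "turn": [0, 0, 0], "grip": 0.3}, {"offset": [0, 0, 0], "turn": [0, 0, 0], "grip": 0.3}, {"offset": [0, 0, 0], "turn": [0, 0, 0], "grip": 0.3}, {"offset": [0, 0, 0], "turn": [0, 0, 0], "grip": 0.3}, {"offset": [0, 0, -0.03], "turn": [0, 0, 0], "grip": 0.3}, {"offset": [0, 0, -0.08], "turn": [0, 0, 0], "grip": 0.3}, {"offset": [0, 0, -0.1], "turn": [-0.014, 0, 0], "grip": 0.3}, {"offset": [-0.06, 0, -0.07], "turn": [0, 0, 0], "grip": 0.3}, {"offset": [-0.09, 0, 0], "turn": [0, 0, 0], "grip": 0.3}, {"offset": [-0.05, 0, 0], "turn": [0, 0, 0], "grip": 0.3}, {"offset": [0, 0, 0], "turn": [0, 0, 0], "grip": 0.3}, {"offset": [0, 0, 0], "turn": [0, 0, 0], "grip": 0.3}]'

```text
time: 24.1
tool_pos: [472.7, 258.6, 215.8]
tcp_rot: [0.995, 0.095, 0.001, 0.0]
force: [1.2, -0.5, 0.8]
finger_gap: 26.1
grip_force: 0.0
```

```bash
python3 - <<'E'
from h import *
for c in ["wrist","top"]:
  d=cam(c)
  for r in silhouettes(c,"pan")[:2]:
   for z in [108,111,115]:
    a=rect(d,r["region"],z); print(c,z,round(r["conf"],2),np.round(a[0],1),np.round(a[1],1),round(a[2],1))
d=cam("top")
for r in silhouettes("top","jar_mid")[:3]:
    a=rect(d,r["region"],94); print(r["uv"],round(r["conf"],2),np.round(a[0],1),np.round(a[1],1),round(a[2],1))
go((645.5,-190,180),(645.5,-190,48))
E
```

```text
wrist 108 0.73 [537.4 347.4] [109.6 150. ] 11.0
wrist 111 0.73 [537.4 346.5] [108.3 148.2] 11.0
wrist 115 0.73 [537.5 345.3] [106.5 145.8] 11.0
top 108 0.84 [561.1 302.3] [82.9 59.3] 10.8
top 111 0.84 [560.7 301.6] [82.7 59.1] 10.8
top 115 0.84 [560.  300.7] [82.4 58.9] 10.8
[363.3, 168.8] 0.83 [ 637.8 -182.8] [62.8 83.5] 43.5
[394.2, 143.0] 0.81 [ 718.3 -276.1] [63.4 91.8] 43.8
t 24.4 pos [473.9 258.3 214. ] yaw 10.75 gap 25.7
(645.5, -190, 180) units [0.2124 1.1811 0.0849] min rows 11.5
(645.5, -190, 48) units [0.   0.   0.33] min rows 3.2
```

Request:
jog_arm --plan '[{"offset": [0.0163, 0.0909, 0], "turn": [0, 0, 0], "grip": 1}, {"offset": [0.0163, 0.0909, 0], "turn": [0, 0, 0], "grip": 1}, {"offset": [0.0163, 0.0909, 0], "turn": [0, 0, 0], "grip": 1}, {"offset": [0.0163, 0.0909, 0], "turn": [0, 0, 0], "grip": 1}, {"offset": [0.0163, 0.0909, 0], "turn": [0, 0, 0], "grip": 1}, {"offset": [0.0163, 0.0909, 0], "turn": [0, 0, 0], "grip": 1}, {"offset": [0.0163, 0.0909, 0], "turn": [0, 0, 0], "grip": 1}, {"offset": [0.0163, 0.0909, 0], "turn": [0, 0, 0], "grip": 1}, {"offset": [0.0163, 0.0909, 0], "turn": [0, 0, 0], "grip": 1}, {"offset": [0.0163, 0.0909, 0], "turn": [0, 0, 0], "grip": 1}, {"offset": [0.0163, 0.0909, 0], "turn": [0, 0, 0], "grip": 1}, {"offset": [0.0163, 0.0909, 0], "turn": [0, 0, 0], "grip": 1}, {"offset": [0.0163, 0.0909, 0], "turn": [0, 0, 0], "grip": 1}, {"offset": [0, 0, 0], "turn": [0, 0, 0], "grip": 1}, {"offset": [0, 0, 0], "turn": [0, 0, 0], "grip": 1}, {"offset": [0, 0, 0], "turn": [0, 0, 0], "grip": 1}]'

```text
time: 25.73
tool_pos: [645.1, -189.6, 213.3]
tcp_rot: [0.996, 0.094, -0.0, -0.001]
force: [0.5, 0.9, 0.3]
finger_gap: 85.5
grip_force: 0.0
```

```bash
python3 - <<'E'
from h import *
d=cam("wrist")
for r in silhouettes("wrist","jar_mid")[:3]:
    a=rect(d,r["region"],94); print(np.round(r["uv"]),round(r["conf"],2),np.round(a[0],1),np.round(a[1],1),round(a[2],1))
go((645.5,-190,47))
E
```

```text
[398. 122.] 0.59 [ 728.8 -276.6] [77.6 62.3] 80.7
[  1. 314.] 0.54 [406.1 147.3] [12.2 56.3] 71.5
[108. 150.] 0.5 [658.   -8.8] [ 40.2 236.6] 7.6
t 25.83 pos [ 645.2 -187.8  214.2] yaw 10.97 gap 85.2
(645.5, -190, 47) units [-3.000e-04  5.500e-03  4.181e-01] min rows 4.0
```

Request:
jog_arm --plan '[{"offset": [0, 0.003, 0.09], "turn": [0, 0, 0], "grip": 1}, {"offset": [0, 0, 0.1], "turn": [0, 0, 0], "grip": 1}, {"offset": [0, 0, 0.1], "turn": [0, 0, 0], "grip": 1}, {"offset": [0, 0, 0.08], "turn": [0, 0, 0], "grip": 1}, {"offset": [0, 0, 0.047], "turn": [0, 0, 0], "grip": 1}, {"offset": [0, 0, 0], "turn": [0, 0, 0], "grip": 1}, {"offset": [0, 0, 0], "turn": [0, 0, 0], "grip": 0}, {"offset": [0, 0, 0], "turn": [0, 0, 0], "grip": 0}, {"offset": [0, 0, 0], "turn": [0, 0, 0], "grip": 0}, {"offset": [0, 0, 0], "turn": [0, 0, 0], "grip": 0}, {"offset": [0, 0, 0], "turn": [0, 0, 0], "grip": 0}, {"offset": [0, 0, 0], "turn": [0, 0, 0], "grip": 0}]'

```text
time: 26.83
tool_pos: [647.4, -190.5, 50.4]
tcp_rot: [0.996, 0.094, 0.003, 0.0]
force: [0.0, 2.2, 5.8]
finger_gap: 61.6
grip_force: 65.7
```

Request:
jog_arm --plan '[{"offset": [0, 0, 0], "turn": [0, 0, 0], "grip": 0}, {"offset": [0, 0, 0], "turn": [0, 0, 0], "grip": 0}, {"offset": [0, 0, -0.03], "turn": [0, 0, 0], "grip": 0}, {"offset": [0, 0, -0.07], "turn": [0, 0, 0], "grip": 0}, {"offset": [0, 0, -0.08], "turn": [0, 0, 0], "grip": 0}, {"offset": [0, 0, -0.08], "turn": [0, 0, 0], "grip": 0}, {"offset": [0, 0, -0.08], "turn": [0, 0, 0], "grip": 0}, {"offset": [0, 0, -0.05], "turn": [0, 0, 0], "grip": 0}, {"offset": [0, 0, 0], "turn": [0, 0, 0], "grip": 0}, {"offset": [0, 0, 0], "turn": [0, 0, 0], "grip": 0}]'

```text
time: 27.67
tool_pos: [645.3, -191.7, 204.1]
tcp_rot: [0.996, 0.094, 0.0, 0.001]
force: [0.6, -0.1, -4.9]
finger_gap: 61.6
grip_force: 66.6
```

```bash
python3 - <<'E'
from h import *
s=observe(); print(s["force"],s["grip_force"])
z=s["tool_pos"][2]
go((537.5,347,z),(537.5,347,147))
E
```

```text
[ 0.6495992  -0.14302579 -4.9256944 ] 66.59359116281848
t 27.67 pos [ 645.3 -191.7  204.1] yaw 10.78 gap 61.6
(537.5, 347, np.float64(204.10422316450885)) units [-0.0127 -1.3734 -0.    ] min rows 13.2
(537.5, 347, 147) units [0.     0.     0.1428] min rows 1.4
```

Request:
jog_arm --plan '[{"offset": [0, -0.03, 0], "turn": [0, 0, 0], "grip": 0}, {"offset": [0, -0.06, 0], "turn": [0, 0, 0], "grip": 0}, {"offset": [-0.001, -0.085, 0], "turn": [0, 0, 0], "grip": 0}, {"offset": [-0.001, -0.085, 0], "turn": [0, 0, 0], "grip": 0}, {"offset": [-0.001, -0.085, 0], "turn": [0, 0, 0], "grip": 0}, {"offset": [-0.001, -0.085, 0], "turn": [0, 0, 0], "grip": 0}, {"offset": [-0.001, -0.085, 0], "turn": [0, 0, 0], "grip": 0}, {"offset": [-0.001, -0.085, 0], "turn": [0, 0, 0], "grip": 0}, {"offset": [-0.001, -0.085, 0], "turn": [0, 0, 0], "grip": 0}, {"offset": [-0.001, -0.085, 0], "turn": [0, 0, 0], "grip": 0}, {"offset": [-0.001, -0.085, 0], "turn": [0, 0, 0], "grip": 0}, {"offset": [-0.001, -0.085, 0], "turn": [0, 0, 0], "grip": 0}, {"offset": [-0.001, -0.085, 0], "turn": [0, 0, 0], "grip": 0}, {"offset": [-0.001, -0.085, 0], "turn": [0, 0, 0], "grip": 0}, {"offset": [-0.001, -0.085, 0], "turn": [0, 0, 0], "grip": 0}, {"offset": [0, -0.085, 0], "turn": [0, 0, 0], "grip": 0}, {"offset": [0, -0.06, 0], "turn": [0, 0, 0], "grip": 0}, {"offset": [0, -0.033, 0], "turn": [0, 0, 0], "grip": 0}, {"offset": [0, 0, 0], "turn": [0, 0, 0], "grip": 0}, {"offset": [0, 0, 0], "turn": [0, 0, 0], "grip": 0}]'

```text
time: 29.33
tool_pos: [535.7, 346.7, 201.3]
tcp_rot: [0.995, 0.095, -0.002, 0.002]
force: [0.7, -0.9, -4.1]
finger_gap: 61.5
grip_force: 66.6
```

Request:
jog_arm --plan '[{"offset": [0, 0, 0.04], "turn": [0, 0, 0], "grip": 0}, {"offset": [0, 0, 0.05], "turn": [0, 0, 0], "grip": 0}, {"offset": [0, 0, 0.03], "turn": [0, 0, 0], "grip": 0}, {"offset": [0, 0, 0], "turn": [0, 0, 0], "grip": 0}, {"offset": [0, 0, 0], "turn": [0, 0, 0], "grip": 0}]'

```text
time: 29.75
tool_pos: [537.4, 344.8, 154.2]
tcp_rot: [0.996, 0.093, -0.001, 0.001]
force: [-0.7, -0.2, -2.9]
finger_gap: 61.8
grip_force: 66.6
```

Now down in small steps, watching the force.

Request:
jog_arm --plan '[{"offset": [0, 0, 0.008], "turn": [0, 0, 0], "grip": 0}, {"offset": [0, 0, 0.006], "turn": [0, 0, 0], "grip": 0}, {"offset": [0, 0, 0], "turn": [0, 0, 0], "grip": 0}, {"offset": [0, 0, 0], "turn": [0, 0, 0], "grip": 0}]'

```text
time: 30.08
tool_pos: [537.3, 347.5, 150.5]
tcp_rot: [0.996, 0.094, 0.0, -0.0]
force: [-0.2, -0.2, -3.5]
finger_gap: 62.1
grip_force: 66.6
```

Request:
jog_arm --plan '[{"offset": [0, 0, 0.006], "turn": [0, 0, 0], "grip": 0}, {"offset": [0, 0, 0.004], "turn": [0, 0, 0], "grip": 0}, {"offset": [0, 0, 0], "turn": [0, 0, 0], "grip": 0}, {"offset": [0, 0, 0], "turn": [0, 0, 0], "grip": 0}]'

```text
time: 30.42
tool_pos: [537.3, 347.5, 146.4]
tcp_rot: [0.996, 0.094, 0.0, -0.0]
force: [-0.7, 0.0, -0.0]
finger_gap: 61.9
grip_force: 71.4
```

Request:
jog_arm --plan '[{"offset": [0, 0, 0.001], "turn": [0, 0, 0], "grip": 0}, {"offset": [0, 0, 0], "turn": [0, 0, 0], "grip": 1}, {"offset": [0, 0, 0], "turn": [0, 0, 0], "grip": 1}, {"offset": [0, 0, 0], "turn": [0, 0, 0], "grip": 1}, {"offset": [0, 0, 0], "turn": [0, 0, 0], "grip": 1}, {"offset": [0, 0, -0.03], "turn": [0, 0, 0], "grip": 1}, {"offset": [0, 0, -0.08], "turn": [0, 0, 0], "grip": 1}, {"offset": [0, 0, -0.09], "turn": [0, 0, 0], "grip": 1}, {"offset": [-0.02, 0, -0.09], "turn": [0, 0, 0], "grip": 1}, {"offset": [-0.1, 0, 0], "turn": [0, 0, 0], "grip": 1}, {"offset": [-0.1, 0, 0], "turn": [0, 0, 0], "grip": 1}, {"offset": [-0.05, 0, 0], "turn": [0, 0, 0], "grip": 1}, {"offset": [0, 0, 0], "turn": [0, 0, 0], "grip": 1}, {"offset": [0, 0, 0], "turn": [0, 0, 0], "grip": 1}]'

```text
time: 31.58
tool_pos: [430.5, 327.4, 263.2]
tcp_rot: [0.995, 0.095, 0.002, -0.0]
force: [0.7, 0.2, 0.1]
finger_gap: 85.7
grip_force: 0.0
```

```bash
python3 - <<'E'
from h import *
d=cam("wrist")
for n,z in [("jar_mid",190),("pan",106)]:
  for r in silhouettes("wrist",n)[:2]:
    a=rect(d,r["region"],z); print(n,np.round(r["uv"]),round(r["conf"],2),np.round(a[0],1),np.round(a[1],1),round(a[2],1))
d=cam("scene")
print("pred",topix(d,[[537.5,347,190],[537.5,347,96]]).round().tolist())
for r in silhouettes("scene","jar_mid")[:4]:
    ys,xs=np.where(r["region"]); print(np.round(r["uv"]),round(r["conf"],2),xs.min(),xs.max(),ys.min(),ys.max())
    c=max(cv2.findContours(r["region"].astype(np.uint8),0,1)[0],key=cv2.contourArea); print(cv2.minAreaRect(c))
s=observe(); print(s["time"],s["force"],s["tool_pos"])
E
```

```text
jar_mid [303. 278.] 0.67 [385.1 295.2] [64.8 42.6] 11.2
jar_mid [276.  62.] 0.65 [533.9 347.3] [59.7 60.5] 69.6
pan [278. 105.] 0.93 [537. 347.] [109.3 149.2] 10.5
pred [[204.0, 267.0], [208.0, 288.0]]
[290. 315.] 0.78 283 308 301 338
((295.5, 319.5), (37.0, 25.0), 90.0)
[207. 275.] 0.71 193 220 259 297
((206.74855041503906, 278.1156005859375), (38.92664337158203, 25.62163734436035), 81.25383758544922)
[288. 153.] 0.69 281 296 147 160
((288.82354736328125, 154.29412841796875), (11.64171028137207, 16.492422103881836), 75.96376037597656)
[298. 245.] 0.27 212 365 175 306
((293.7838134765625, 241.46063232421875), (115.76280212402344, 95.56739044189453), 28.757122039794922)
31.8333 [ 0.37722324 -0.23343362 -0.42371952] [432.38136711 326.81277448 261.28890424]
```

The jar stands upright at the centre of the level, square pan, and the robot is clear of everything.

```bash
python3 -c "
from station import *
print(close_job())"
```

```text
the job is handed in; nothing more can be done
None
```

I handed the job in at about 32 s: the pan is right way up and square on the scale's carrier, and the jar stands upright at its centre. My last camera measurements agreed with this, but the hand-in returned no verdict.

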